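Set the length stop of the tube-cutting jig

TASK

Set the length stop of the tube-cutting jig: push the steel stop pin along the long leg of its L-shaped slot to the corner, then push it along the short leg, fully home at the end beside the tube trough. Only push it with the fingertips or the outside of the fingers: never grip, lift or tip it. Leave the glass tube in the trough and the things behind the jig alone, and take the hand away at the end.

Things in the scene. Friction and masses are not known exactly. Their poses are not given: they have to be found in the camera images.
- jig: fixed aluminium jig; origin on the bench, z up. Flat top 46 mm high spans its own x -60..27, y -84..92 mm (yaw 0: x away from the robot, y left). L-shaped slot 15 mm wide, 26 deep: long leg along y at x=-30, short leg from the corner along +x at y=-50. A steel tube trough, lips 45 mm high, lies along the far edge: x 27..43, y -84..126. A fixed clamp block 125 mm high stands nearer the robot, to the left.
- slot_start (a point): point on the jig's top face, centre line of the slot's long leg, where the pin's axis lies when it is at the very start of the long leg (jig frame -30, +60, 46 mm; the wall lets the pin go 1.5 mm farther)
- slot_corner (a point): point on the jig's top face where the centre lines of the two legs cross: the pin's axis is here (within 1.5 mm) when it is in the corner (jig frame -30, -50, 46 mm)
- slot_end (a point): point on the jig's top face, on the centre line of the short leg, where the pin's axis lies when the pin touches the end wall of the short leg (jig frame +15, -50, 46 mm)
- stop_pin: loose oiled steel pin, ~0.5 kg, low friction (~0.25), slides at 1-3 N; can be lifted out. Origin on its axis, under its flange, on the jig's top; z up. Shank below: 12 mm diameter, 22 long (1.5 mm play each side). Flange 56 mm diameter, 14 high; on it a knob 36 mm diameter, top 38 mm above origin. Push it low, on the flange rim. Starts in the first half of the long leg, stays where left.
- tube: glass tube 130 mm long, 9 mm thick, lying loose in the jig's trough, its top 49 mm above the bench; origin at the middle of its underside. Leave alone.
- nozzle: brass burner nozzle, 40 mm high, standing on the bench behind the jig; origin under its centre. Leave alone.
- crucible: white ceramic crucible 50 mm wide, 42 mm high, standing on the bench behind the jig; origin under its centre. Leave alone.
- bolt: steel cap bolt 45 mm high, 16 mm wide, standing on the bench behind the jig; origin under its centre. Leave alone.
There are look-alikes about, which are no part of the job. Leave any blue or pink look-alike of the stop_pin alone.

How it is judged:
On the way, in this order (a step that is already met when the one before it is completed fails the run):
1. the pin has been pushed along the long leg to the corner (y of stop_pin in the frame of jig below -0.045 m and x of stop_pin in the frame of jig below -0.024 m and z of stop_pin in the frame of jig below 0.049 m).
2. the pin has been pushed along the short leg to its end (x of stop_pin in the frame of jig above 0.0115 m and y of stop_pin in the frame of jig between -0.055 and -0.045 m), for 0.1 s.
At the end, for the whole second after the job is handed in: the stop pin stands at rest at the end of the short leg, its axis within 3.5 mm of the end position, its flange flat on the jig (raised less than 2 mm, tilted less than 0.05 rad); the tube has moved less than 12 mm, the nozzle, crucible and bolt less than 15 mm (horizontal distance between stop_pin and slot_end below 0.0035 m and z of stop_pin in the frame of jig below 0.048 m and angle between stop_pin's own z axis and vertical below 0.05 rad and linear speed of stop_pin below 0.01 m/s and distance of tube from where it was at the start of the episode below 0.012 m and distance of each of nozzle, crucible, bolt from where it was at the start of the episode below 0.015 m); the robot touches nothing.
It fails at once if the stop pin is lifted (its underside more than 8 mm above the jig's top) (z of stop_pin in the frame of jig above 0.054 m).
It fails at once if the stop pin is tipped by more than 0.3 rad (angle between stop_pin's own z axis and vertical above 0.3 rad).
It fails at once if the stop pin is gripped: more than 30 N from the fingers while it stands still on the long leg, short of the corner, or between the corner and the end (contact force between the fingers and stop_pin above 30 N and linear speed of stop_pin below 0.01 m/s and (y of stop_pin in the frame of jig above -0.04 m or x of stop_pin in the frame of jig between -0.02 and 0.008 m)).
It fails at once if the glass tube is disturbed (distance of tube from where it was at the start of the episode above 0.012 m).
It fails at once if the nozzle, crucible or bolt is disturbed (distance of any of nozzle, crucible, bolt from where it was at the start of the episode above 0.015 m).
It also fails if it takes over 51 s, if anything falls off the work surface, if the arm or the gripper's body presses on something with over 40 N, if the wrist force passes 120 N, or if a joint passes its speed limit or range.

ROBOT

A 6-joint arm with a two-finger parallel gripper is mounted at the origin on a cart in front of the work surface, level with it; the furniture and walls round the work are solid. World frame = base frame: x ahead of the robot, y to its left, z up, the work surface at z = 0. Lengths are in m, angles in rad, forces in N, time in s.
With the tool pointing down it reaches from about 0.25 to 0.725 m from the base axis. Payload 4 kg.
Tool frame: the origin (TCP) lies at the very end of the fingers, on their centre line; the grasp point (between the pads) lies 19 mm behind it; y points along the fingers, z is the direction in which the jaws open and shut, and the axes are right-handed (so a half turn about y gives the same grasp; the last joint's range is limited). The gripper opens to 85 mm and grips with 20 to 120 N. Pads are 22 mm wide; open, the fingers measure 114 mm over their backs; the gripper's body (76 mm by 85 mm) begins 54 mm behind the grasp point. The pads swing forward as they close: fully open they stand 13 mm farther back than shut.
Start: joints at [1.101, 0.241, 0.005, 1.335, 0, 1.571], TCP at [0.226, 0.446, 0.231] pointing down, gripper open.
Joint ranges: [-2.72, 2.72], [-1.05, 1.87], [-1.09, 1.28], [-1.99, 2.15], [-1.42, 1.44], [-3.14, 3.14]. Speed limits (rad/s): [2.79, 2.79, 3.14, 3.14, 3.14, 3.14].

INTERFACE

Orientations are given as a unit quaternion [x, y, z, w].
In Python, from workcell import bot gives the robot as it stands. The module is installed in compiled form; this text tells all that it offers.
- The arm moves only by the tool move_arm, never from a script. Its argument "increments" is a list of rows, each an object with "grip": the closure, from 0 (fully open) to 1 (shut); "linear": the shift along the tool's x, y, z scaled (see below), a list of three; "twist": the turn about the tool's y scaled (see below). A call has exactly 5 rows; each row shifts and turns the pose as measured when the row begins, along the tool's axes as they then stand; what a row does not reach is not made up. The controller multiplies each number of a shift by 0.2 m and each number of a turn by 2 rad. A row lasts 1/10 s, in which the tool goes at most 50 mm and 8.59 degrees, less where a joint would pass 70% of its speed; a pose out of reach is approached as far as the arm can. A call with a number of a shift or a turn outside -1 to 1 is refused whole. A call with a gripper value outside its range is refused whole. The fingers move at their own pace and stop on an object; the grip force is fixed at half the most. Time passes only in rows, so rows that do not move let the fingers close, or fill a call up. It gives the time, the measured TCP pose, the force and the opening at its end, in the units of the state.
- bot.get_obs(): the state, without advancing time (a new reading comes with each control period).
- bot.camera(name): name is "scene" or "top" or "wrist"; returns (picture, depth): 384x512x3 uint8, blue, green, red; 384x512 float32, m along the optical axis (not along the pixel's ray), 0 where there is no reading.
- bot.camera_params(name): a dict with "camera_matrix" (3x3 intrinsics, pixels), "rvec" (rotation vector, rad) and "tvec" (3), from world to camera coordinates, as OpenCV has them; the wrist camera has in their place "T_tool_cam" (4x4, takes a point from camera to tool coordinates, whose origin is the TCP and whose axes are the tool frame's). Camera axes: x right, y down, z forward; pixel columns grow to the right and rows downward; lengths in m; the calibration is good to about 2 mm. A picture is of the moment at which its call begins: read the wrist's pose just before it. camera_params takes no time and is no camera call.
- bot.job_done(): hands the job in, once; it reports no verdict.
The state is a dict: "clock": time; "joint_pos": joint angles; "joint_vel": joint speeds; "tau": joint torques, N m; "eef_pos": TCP position; "tool_rot": TCP orientation; "ft_force": force on the tool from outside, world axes, zero at the start; "ft_torque": the same for the moment, N m; "grip_width": finger opening in m.
Only numpy, scipy, OpenCV 4.12 (cv2) and the standard library are available. Lean on these libraries where they do the work, as an engineer would, in place of code of your own. Each camera call takes 0.05 s, during which the arm holds its last target. There are 200 camera calls.

## Working session

There is one attempt and no reset: what is moved stays moved. The work goes in short steps, Python scripts to look and compute and a tool call to move; the robot and the scene stay as the last step left them, time stands still between calls to the robot, and variables do not carry over. Pictures are saved under pics/ and viewed, about 8 in all and at most 12, crops included, and the job is handed in when it is done.

Besides the shell and the picture viewer there is one more tool, called after "Emit:" in YAML: its name, and indented under it one key for each argument. move_arm: Moves the arm, as the interface text tells. Its arguments: {"type":"object","properties":{"increments":{"type":"array"}},"required":["increments"]}

```bash
mkdir -p pics; cat > h.py <<'E'
import numpy as np, cv2
from workcell import bot
from scipy.spatial.transform import Rotation as R
def cam(n):
    o=bot.get_obs(); im,d=bot.camera(n); p=bot.camera_params(n); K=np.array(p["camera_matrix"])
    if n=="wrist":
        T=np.eye(4);T[:3,:3]=R.from_quat(o["tool_rot"]).as_matrix();T[:3,3]=o["eef_pos"];C=T@np.array(p["T_tool_cam"])
    else:
        W=np.eye(4);W[:3,:3]=cv2.Rodrigues(np.array(p["rvec"],float))[0];W[:3,3]=np.ravel(p["tvec"]);C=np.linalg.inv(W)
    return im,d,K,C
def onplane(u,v,z,K,C):
    r=C[:3,:3]@np.linalg.inv(K)@np.array([u,v,1.]);return C[:3,3]+r*(z-C[2,3])/r[2]
def cloud(d,K,C):
    v,u=np.indices(d.shape);P=np.stack([(u-K[0,2])/K[0,0]*d,(v-K[1,2])/K[1,1]*d,d],-1)
    return P@C[:3,:3].T+C[:3,3]
E
python3 - <<'E'
from h import *
o=bot.get_obs()
print({k:np.round(v,3) for k,v in o.items()}); print(R.from_quat(o["tool_rot"]).as_matrix().round(2))
for n in ["top","scene"]:
    im,d,K,C=cam(n); cv2.imwrite(f"pics/{n}0.png",im); np.savez(n+"0.npz",im=im,d=d,K=K,C=C); print(n,C.round(2),K[0,0])
E
```

```text
{'clock': np.float64(0.0), 'joint_pos': array([1.101, 0.241, 0.004, 1.335, 0.   , 1.571]), 'joint_vel': array([ 0.001,  0.001, -0.002, -0.001, -0.001, -0.001]), 'tau': array([ 3.0000e-03, -3.7232e+01,  2.5241e+01,  1.7000e-02,  0.0000e+00,
        0.0000e+00]), 'eef_pos': array([0.226, 0.445, 0.23 ]), 'tool_rot': array([ 0.688, -0.165,  0.164, -0.687]), 'ft_force': array([ 0.434, -0.216, -0.398]), 'ft_torque': array([ 0.048, -0.027, -0.033]), 'grip_width': np.float64(0.085)}
[[ 0.89 -0.    0.45]
 [-0.45 -0.    0.89]
 [-0.   -1.   -0.  ]]
top [[-0.02 -0.99  0.13  0.54]
 [-1.    0.02  0.02 -0.09]
 [-0.02 -0.13 -0.99  0.91]
 [ 0.    0.    0.    1.  ]] 441.0210134810224
scene [[ 0.63 -0.51  0.59  0.12]
 [-0.78 -0.42  0.46 -0.5 ]
 [ 0.02 -0.75 -0.66  0.67]
 [ 0.    0.    0.    1.  ]] 465.92671583506296
```

View pics/top0.png

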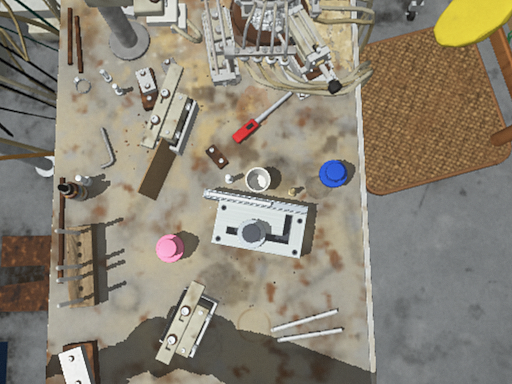

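View pics/scene0.png

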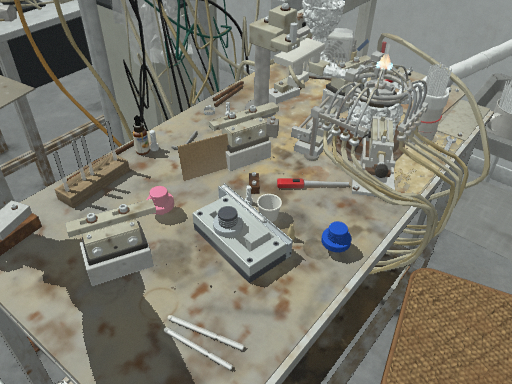

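The top view shows the jig at about (262,225). The grey pin at (252,232) sits in its slot and is the stop_pin. The blue (333,173) and pink (170,248) ones are look-alikes, standing on the bench. The clamp block is at (187,322), and the crucible, nozzle and bolt are behind the jig. Next I'll measure the jig and confirm the pin in a crop.

```bash
python3 - <<'E'
from h import *
f=np.load("top0.npz");im,d,K,C=f["im"],f["d"],f["K"],f["C"]
P=cloud(d,K,C); z=P[...,2]
for y,x in [(290,262),(208,230),(245,290),(232,252),(173,333)]: print((x,y),P[y,x].round(3))
m=((abs(z-0.046)<0.009)).astype(np.uint8); roi=np.zeros_like(m); roi[180:265,195:325]=1
m=cv2.morphologyEx(m*roi,cv2.MORPH_OPEN,np.ones((3,3)))
cs,_=cv2.findContours(m,cv2.RETR_EXTERNAL,cv2.CHAIN_APPROX_NONE);c=max(cs,key=cv2.contourArea)
# contour on plane
q=np.array([onplane(*p[0],0.046,K,C)[:2] for p in c]).astype(np.float32)
r=cv2.minAreaRect(q*1000);print("rect mm",r, cv2.boxPoints(r).round(1).tolist())
# cylinder tops
for nm,(a,b,e,g) in {"pin":(225,275,210,255)}.items():
    for lo,hi,pl in [(0.075,0.095,0.084),(0.053,0.068,0.060)]:
        k=np.zeros_like(m);k[e:g,a:b]=((z[e:g,a:b]>lo)&(z[e:g,a:b]<hi))
        cs,_=cv2.findContours(k,cv2.RETR_EXTERNAL,cv2.CHAIN_APPROX_NONE)
        cc=max(cs,key=cv2.contourArea);(u,v),rad=cv2.minEnclosingCircle(cc);print(nm,pl,u,v,rad,onplane(u,v,pl,K,C).round(4),np.median(z[k>0]))
crop=im[175:270,195:325].copy();crop=cv2.resize(crop,None,fx=6,fy=6,interpolation=cv2.INTER_CUBIC);cv2.imwrite("pics/crop0.png",crop)
# clamp block and other tall things
k=((z>0.1)&(z<0.3)).astype(np.uint8);n,l,s,ce=cv2.connectedComponentsWithStats(k)
for i in range(1,n):
    if s[i,4]>60:
        Q=P[l==i];print(s[i],Q.min(0).round(3),Q.max(0).round(3))
E
```

```text
(262, 290) [ 0.457 -0.098  0.   ]
(230, 208) [ 0.621 -0.038  0.047]
(290, 245) [ 0.546 -0.154  0.045]
(252, 232) [ 0.571 -0.081  0.084]
(333, 173) [ 0.685 -0.242  0.058]
rect mm ((590.1390380859375, -80.31391906738281), (207.919189453125, 102.63299560546875), 78.81177520751953) [[519.5999755859375, -172.3000030517578], [620.2999877929688, -192.3000030517578], [660.7000122070312, 11.699999809265137], [560.0, 31.600000381469727]]
pin 0.084 251.3356170654297 233.47259521484375 9.67177677154541 [ 0.5685 -0.0797  0.084 ] 0.08298575024587596
pin 0.06 251.3587188720703 233.8878173828125 14.357342720031738 [ 0.5686 -0.0794  0.06  ] 0.059130484853183285
[  84    0  119   44 2364] [ 0.898 -0.     0.1  ] [1.004 0.196 0.251]
[ 224    0  119   93 3864] [ 0.832 -0.259  0.1  ] [ 1.028 -0.036  0.199]
[312   0  10  16 133] [ 0.989 -0.223  0.102] [ 1.018 -0.206  0.128]
[ 140   63   45   87 1293] [0.729 0.044 0.1  ] [0.896 0.125 0.127]
[ 156  281   50   84 1292] [0.342 0.005 0.1  ] [0.485 0.092 0.127]
```

View pics/crop0.png

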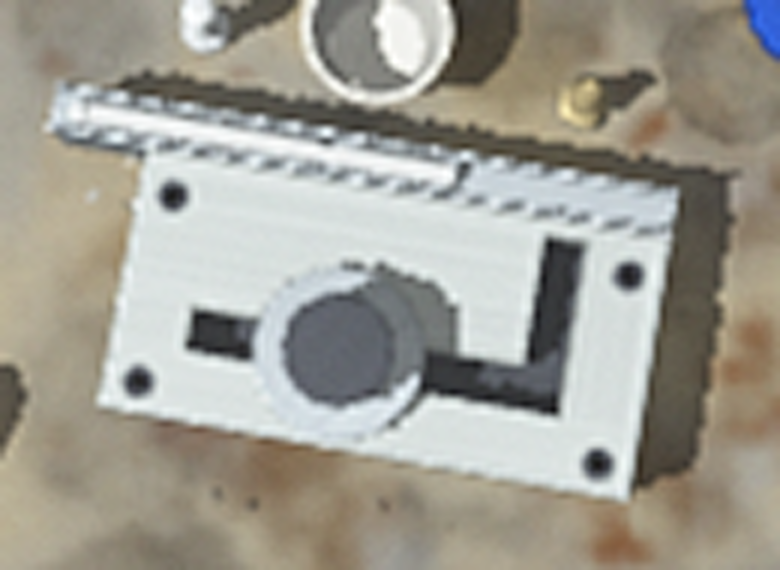

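The crop confirms that the grey pin at crop (335,350) stands in the L slot. The long leg runs from (190,330) to the corner at about (550,388), and the short leg goes up to (565,240). The tube's right end is at about (465,175). I'll fit the jig pose from the corners of its top face.

```bash
python3 - <<'E'
from h import *
f=np.load("top0.npz");K,C=f["K"],f["C"]
px=np.array([[632,500],[98,405],[150,150],[668,228], [188,333],[565,240]],float)
J=np.array([[-60,-84],[-60,92],[27,92],[27,-84],[-30,67.5+1.5],[22.5,-50]])/1000
px=(px+.5)/6-.5+[195,175]
W=np.array([onplane(u,v,.046,K,C)[:2] for u,v in px])
n=4
a=J[:n]-J[:n].mean(0);b=W[:n]-W[:n].mean(0)
th=np.arctan2((a[:,0]*b[:,1]-a[:,1]*b[:,0]).sum(),(a*b).sum())
Rm=np.array([[np.cos(th),-np.sin(th)],[np.sin(th),np.cos(th)]]);t=W[:n].mean(0)-Rm@J[:n].mean(0)
print("yaw",np.degrees(th),th,"org",t,"resid mm",((J@Rm.T+t-W)*1000).round(1).tolist())
for n_,p in dict(start=(-30,60),corner=(-30,-50),end=(15,-50)).items(): print(n_,(Rm@np.array(p)/1000+t).round(4))
pin=np.array([.5686,-.0796]);print("pin jig",(Rm.T@(pin-t)*1000).round(1))
np.save("jig.npy",[t[0],t[1],th])
o=bot.get_obs();T=R.from_quat(o["tool_rot"]).as_matrix();print("tool z heading",np.degrees(np.arctan2(T[1,2],T[0,2])))
E
```

```text
yaw -10.537867258930731 -0.1839204798064511 org [ 0.59615016 -0.10125743] resid mm [[1.0, -0.2], [-0.8, -0.2], [1.3, 1.8], [-1.5, -1.3], [1.6, 1.4], [3.5, -0.9]]
start [ 0.5776 -0.0368]
corner [ 0.5575 -0.1449]
end [ 0.6018 -0.1532]
pin jig [-31.   16.3]
tool z heading 63.08435649411334
```

Emit:
move_arm:
  increments:
    - {"grip": 1, "linear": [0, 0, 0], "twist": -0.07}
    - {"grip": 1, "linear": [0, 0, 0], "twist": -0.07}
    - {"grip": 1, "linear": [0.17, 0, -0.155], "twist": 0}
    - {"grip": 1, "linear": [0.17, 0, -0.155], "twist": 0}
    - {"grip": 1, "linear": [0.17, 0, -0.155], "twist": 0}

```text
clock: 0.6
eef_pos: [0.3086, 0.3364, 0.2275]
tool_rot: [0.707, -0.06, 0.057, -0.703]
ft_force: [1.6, 1.0, 0.1]
grip_width: 0.0124
```

```bash
cat >> h.py <<'E'
def where():
    x,y,th=np.load("jig.npy");o=bot.get_obs();T=R.from_quat(o["tool_rot"]).as_matrix()
    c,s=np.cos(th),np.sin(th);Rm=np.array([[c,-s],[s,c]]);p=o["eef_pos"]
    print("t",round(o["clock"],2),"tcp jig mm",((p[:2]-[x,y])@Rm*1000).round(1),"z",round(p[2]*1000,1),"yaw err deg",round(np.degrees(np.arctan2(T[1,0],T[0,0])-th),2),"tilt",T[:,1].round(3),"F",np.round(o["ft_force"],1),"w",round(float(o["grip_width"]),4))
E
python3 -c "from h import *;where()"
```

```text
t 0.6 tcp jig mm [-362.7  377.6] z 227.5 yaw err deg 1.07 tilt [-0.004 -0.005 -1.   ] F [1.6 1.  0.1] w 0.0124
```

Emit:
move_arm:
  increments:
    - {"grip": 1, "linear": [0.17, 0, -0.155], "twist": 0}
    - {"grip": 1, "linear": [0.17, 0, -0.155], "twist": 0}
    - {"grip": 1, "linear": [0.17, 0, -0.155], "twist": 0}
    - {"grip": 1, "linear": [0.17, 0, -0.155], "twist": 0}
    - {"grip": 1, "linear": [0.17, 0, -0.155], "twist": 0}

```text
clock: 1.1
eef_pos: [0.4537, 0.1474, 0.2261]
tool_rot: [0.707, -0.06, 0.055, -0.702]
ft_force: [1.1, 1.2, 0.1]
grip_width: -0.0
```

Emit:
move_arm:
  increments:
    - {"grip": 1, "linear": [0.17, 0, -0.155], "twist": 0}
    - {"grip": 1, "linear": [0.17, 0, -0.155], "twist": 0}
    - {"grip": 1, "linear": [0.17, 0, -0.155], "twist": 0}
    - {"grip": 1, "linear": [0.1, 0, -0.09], "twist": 0}
    - {"grip": 1, "linear": [0, 0, 0], "twist": 0}

```text
clock: 1.6
eef_pos: [0.5608, 0.0064, 0.2229]
tool_rot: [0.707, -0.064, 0.057, -0.702]
ft_force: [0.1, -0.1, -0.5]
grip_width: 0.0001
```

```bash
python3 -c "from h import *;where()"
```

```text
t 1.6 tcp jig mm [-54.4  99.3] z 222.9 yaw err deg 0.75 tilt [-0.01  -0.007 -1.   ] F [ 0.1 -0.1 -0.5] w 0.0001
```

Emit:
move_arm:
  increments:
    - {"grip": 1, "linear": [0.12, 0, -0.11], "twist": 0}
    - {"grip": 1, "linear": [0, 0.15, 0], "twist": 0}
    - {"grip": 1, "linear": [0, 0.15, 0], "twist": 0}
    - {"grip": 1, "linear": [0, 0.15, 0], "twist": 0}
    - {"grip": 1, "linear": [0, 0, 0], "twist": 0}

```text
clock: 2.1
eef_pos: [0.5788, -0.0197, 0.129]
tool_rot: [0.707, -0.065, 0.056, -0.702]
ft_force: [-0.8, -0.1, -0.3]
grip_width: 0.0001
```

```bash
python3 - <<'E'
from h import *
where()
im,d,K,C=cam("wrist");cv2.imwrite("pics/w1.png",im);where()
E
```

```text
t 2.1 tcp jig mm [-32.  77.] z 129.0 yaw err deg 0.72 tilt [-0.013 -0.005 -1.   ] F [-0.8 -0.1 -0.3] w 0.0001
t 2.15 tcp jig mm [-30.4  77.4] z 131.5 yaw err deg 0.73 tilt [-0.009 -0.005 -1.   ] F [ 0.8 -0.2  0.8] w -0.0001
```

View pics/w1.png

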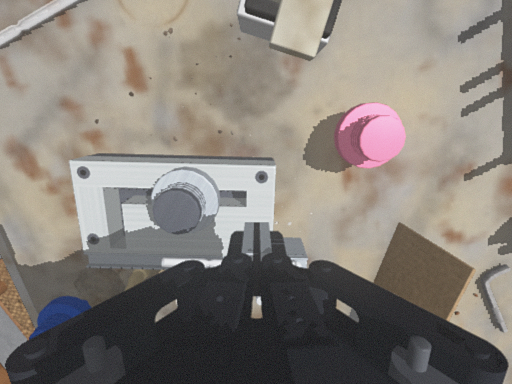

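The wrist view shows the closed fingers at (260,235) to the left side (+y) of the pin (185,200). They are clear of the pin and in line with the slot, so I'm descending.

Emit:
move_arm:
  increments:
    - {"grip": 1, "linear": [0, 0.14, 0], "twist": 0}
    - {"grip": 1, "linear": [0, 0.13, 0], "twist": 0}
    - {"grip": 1, "linear": [0, 0.1, 0], "twist": 0}
    - {"grip": 1, "linear": [0, 0, 0], "twist": 0}
    - {"grip": 1, "linear": [0, 0, 0], "twist": 0}

```text
clock: 2.65
eef_pos: [0.5861, -0.0173, 0.0663]
tool_rot: [0.706, -0.057, 0.061, -0.703]
ft_force: [0.2, -0.6, 0.9]
grip_width: 0.0002
```

```bash
python3 -c "from h import *;where()"
```

```text
t 2.65 tcp jig mm [-25.2  80.7] z 66.3 yaw err deg 0.95 tilt [ 0.006 -0.005 -1.   ] F [ 0.2 -0.6  0.9] w 0.0002
```

Emit:
move_arm:
  increments:
    - {"grip": 1, "linear": [-0.025, 0.04, 0], "twist": 0}
    - {"grip": 1, "linear": [0, 0.03, 0], "twist": 0}
    - {"grip": 1, "linear": [0, 0, 0], "twist": 0}
    - {"grip": 1, "linear": [0, 0, 0], "twist": 0}
    - {"grip": 1, "linear": [0, 0, 0], "twist": 0}

```text
clock: 3.15
eef_pos: [0.5845, -0.016, 0.0571]
tool_rot: [0.706, -0.053, 0.064, -0.703]
ft_force: [0.3, -0.3, -0.5]
grip_width: -0.0
```

```bash
python3 -c "from h import *;where()"
```

```text
t 3.15 tcp jig mm [-27.   81.7] z 57.1 yaw err deg 0.98 tilt [ 0.015 -0.005 -1.   ] F [ 0.3 -0.3 -0.5] w -0.0
```

Emit:
move_arm:
  increments:
    - {"grip": 1, "linear": [-0.015, 0.03, -0.04], "twist": 0}
    - {"grip": 1, "linear": [0, 0.015, -0.03], "twist": 0}
    - {"grip": 1, "linear": [0, 0, -0.03], "twist": 0}
    - {"grip": 1, "linear": [0, 0, -0.02], "twist": 0}
    - {"grip": 1, "linear": [0, 0, 0], "twist": 0}

```text
clock: 3.65
eef_pos: [0.5773, -0.0412, 0.0475]
tool_rot: [0.705, -0.053, 0.065, -0.704]
ft_force: [-0.5, 1.0, 0.3]
grip_width: 0.0001
```

```bash
python3 -c "from h import *;where()"
```

```text
t 3.65 tcp jig mm [-29.5  55.6] z 47.5 yaw err deg 0.96 tilt [ 0.016 -0.004 -1.   ] F [-0.5  1.   0.3] w 0.0001
```

Emit:
move_arm:
  increments:
    - {"grip": 1, "linear": [0, -0.025, 0], "twist": 0}
    - {"grip": 1, "linear": [0, 0, -0.05], "twist": 0}
    - {"grip": 1, "linear": [0, 0, -0.05], "twist": 0}
    - {"grip": 1, "linear": [0, 0, -0.05], "twist": 0}
    - {"grip": 1, "linear": [0, 0, 0], "twist": 0}

```text
clock: 4.15
eef_pos: [0.5729, -0.0724, 0.0541]
tool_rot: [0.705, -0.052, 0.065, -0.704]
ft_force: [0.5, 0.3, 0.2]
grip_width: -0.0
```

```bash
cat >> h.py <<'E'
def pin():
    im,d,K,C=cam("top");z=cloud(d,K,C)[...,2];x,y,th=np.load("jig.npy")
    g=cv2.cvtColor(im,cv2.COLOR_BGR2HSV)
    k=np.zeros(z.shape,np.uint8);s=np.s_[195:262,200:325];k[s]=(abs(z[s]-.084)<.005)&(im[s].max(2)>60)
    k=cv2.morphologyEx(k,cv2.MORPH_OPEN,np.ones((3,3)))
    cs,_=cv2.findContours(k,cv2.RETR_EXTERNAL,cv2.CHAIN_APPROX_NONE)
    for c in cs:
        (u,v),r=cv2.minEnclosingCircle(c);a=cv2.contourArea(c)
        if a>60:
            p=onplane(u,v,.084,K,C)[:2]-[x,y];print("pin?",round(u),round(v),"r",round(r,1),"area",a,"jig",((np.cos(th)*p[0]+np.sin(th)*p[1])*1000).round(1),((-np.sin(th)*p[0]+np.cos(th)*p[1])*1000).round(1))
    return im
E
python3 -c "
from h import *
where();im=pin();where()
cv2.imwrite('pics/t2.png',cv2.resize(im[150:290,180:340],None,fx=4,fy=4))"
```

```text
t 4.15 tcp jig mm [-28.1  24.1] z 54.1 yaw err deg 1.02 tilt [ 0.018 -0.003 -1.   ] F [0.5 0.3 0.2] w -0.0
t 4.2 tcp jig mm [-28.1  24.6] z 54.1 yaw err deg 1.04 tilt [ 0.019 -0.002 -1.   ] F [-0.8  0.2 -0.1] w -0.0001
```

View pics/t2.png

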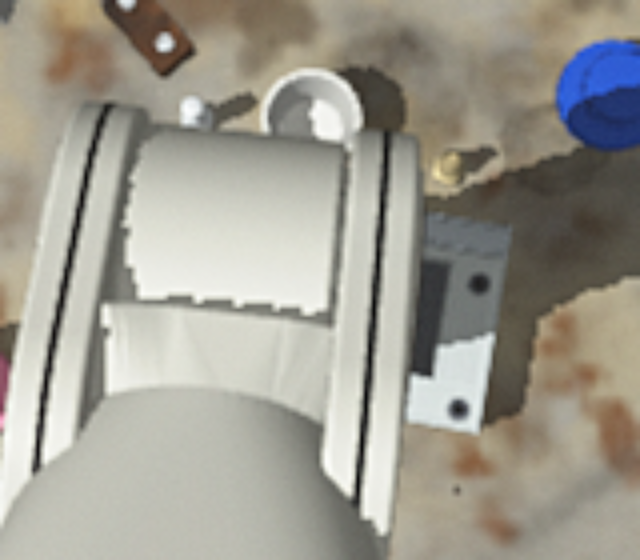

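The arm hides the pin from the top camera, so I'll use the wrist camera instead.

```bash
cat >> h.py <<'E'
def wpin(name=None,n="wrist"):
    im,d,K,C=cam(n);x,y,th=np.load("jig.npy");Q=cloud(d,K,C);c,s=np.cos(th),np.sin(th)
    p=Q[...,:2]-[x,y];jx=c*p[...,0]+s*p[...,1];jy=-s*p[...,0]+c*p[...,1]
    reg=(jx>-75)&(jx<45)&(jy>-90)&(jy<100) if 0 else (jx>-.07)&(jx<.05)&(jy>-.09)&(jy<.1)
    for lo,hi,pl in [(.077,.091,.084),(.055,.066,.06)]:
        k=((Q[...,2]>lo)&(Q[...,2]<hi)&reg&(im.max(2)>55)&(d>0)).astype(np.uint8);k=cv2.morphologyEx(k,cv2.MORPH_OPEN,np.ones((5,5)))
        cs,_=cv2.findContours(k,cv2.RETR_EXTERNAL,cv2.CHAIN_APPROX_NONE)
        for cc in cs:
            if cv2.contourArea(cc)>200:
                (u,v),r=cv2.minEnclosingCircle(cc);q=onplane(u,v,pl,K,C)[:2]-[x,y]
                print(n,"plane",pl,"px",round(u),round(v),"r",round(r,1),"jig mm",np.round([1000*(c*q[0]+s*q[1]),1000*(c*q[1]-s*q[0])],1))
    if name: cv2.imwrite("pics/"+name,im)
E
python3 -c "
from h import *
wpin('w2.png');wpin('s2.png','scene')"
```

```text
wrist plane 0.084 px 263 248 r 22.3 jig mm [-37.4  27.9]
wrist plane 0.084 px 182 260 r 38.3 jig mm [-30.1  -9.7]
wrist plane 0.06 px 192 235 r 49.8 jig mm [-30.9 -10.5]
scene plane 0.06 px 237 231 r 14.6 jig mm [-33.4 -15.5]
```

View pics/w2.png

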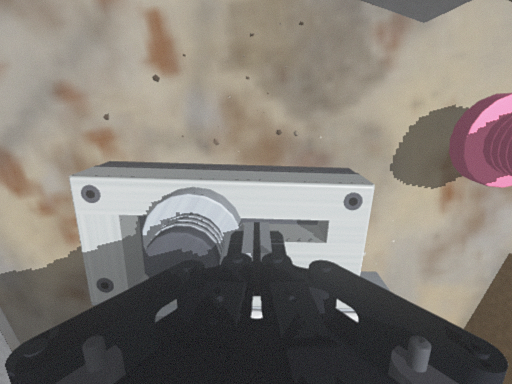

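The wrist view shows the pin at (185,230), with the fingers touching its right-hand (+y) rim. It has moved to jig y of about -10 mm, which puts the TCP about 34.5 mm behind the pin axis. I'll push about 40 mm more.

Emit:
move_arm:
  increments:
    - {"grip": 1, "linear": [-0.005, 0.015, -0.05], "twist": 0}
    - {"grip": 1, "linear": [0, 0, -0.05], "twist": 0}
    - {"grip": 1, "linear": [0, 0, -0.05], "twist": 0}
    - {"grip": 1, "linear": [0, 0, -0.03], "twist": 0}
    - {"grip": 1, "linear": [0, 0, 0], "twist": 0}

```text
clock: 4.8
eef_pos: [0.5697, -0.1037, 0.0539]
tool_rot: [-0.702, 0.047, -0.066, 0.708]
ft_force: [0.8, 0.6, -0.1]
grip_width: 0.0003
```

```bash
python3 -c "
from h import *
where();wpin()"
```

```text
t 4.8 tcp jig mm [-25.5  -7.2] z 53.9 yaw err deg 1.38 tilt [ 0.027  0.007 -1.   ] F [ 0.8  0.6 -0.1] w 0.0003
wrist plane 0.084 px 262 248 r 21.7 jig mm [-35.   -4.5]
wrist plane 0.084 px 184 254 r 38.3 jig mm [-31.4 -40.6]
wrist plane 0.06 px 194 230 r 50.1 jig mm [-31.2 -41.3]
```

Emit:
move_arm:
  increments:
    - {"grip": 1, "linear": [-0.015, 0.015, -0.02], "twist": 0.01}
    - {"grip": 1, "linear": [0, 0, -0.02], "twist": 0}
    - {"grip": 1, "linear": [0, 0, -0.02], "twist": 0}
    - {"grip": 1, "linear": [0, 0, -0.01], "twist": 0}
    - {"grip": 1, "linear": [0, 0, 0], "twist": 0}

```text
clock: 5.35
eef_pos: [0.5689, -0.1135, 0.054]
tool_rot: [-0.698, 0.05, -0.075, 0.71]
ft_force: [0.2, 3.4, 1.8]
grip_width: -0.0001
```

```bash
python3 -c "
from h import *
where();wpin()"
```

```text
t 5.35 tcp jig mm [-24.6 -17. ] z 54.0 yaw err deg 0.34 tilt [ 0.037  0.014 -0.999] F [0.2 3.4 1.8] w -0.0001
wrist plane 0.084 px 263 248 r 22.3 jig mm [-34.4 -14.1]
wrist plane 0.084 px 184 253 r 39.1 jig mm [-31.9 -50.4]
wrist plane 0.06 px 193 230 r 50.1 jig mm [-31.7 -50.9]
```

The pin is in the corner (y about -50.5, contact force 3.4 N). Next I'll back off, rise, and go round to the -x side.

Emit:
move_arm:
  increments:
    - {"grip": 1, "linear": [0, 0, 0.08], "twist": 0}
    - {"grip": 1, "linear": [0, -0.05, 0.05], "twist": 0}
    - {"grip": 1, "linear": [0, -0.15, 0], "twist": 0}
    - {"grip": 1, "linear": [0, -0.15, 0], "twist": 0}
    - {"grip": 1, "linear": [-0.1, 0, 0], "twist": 0}

```text
clock: 5.9
eef_pos: [0.5506, -0.0833, 0.1247]
tool_rot: [-0.7, 0.052, -0.073, 0.708]
ft_force: [-1.1, 0.0, -0.1]
grip_width: -0.0
```

Emit:
move_arm:
  increments:
    - {"grip": 1, "linear": [-0.15, 0, -0.1], "twist": 0}
    - {"grip": 1, "linear": [-0.1, 0, -0.1], "twist": 0}
    - {"grip": 1, "linear": [0, 0, -0.1], "twist": 0}
    - {"grip": 1, "linear": [0, 0, 0], "twist": 0}
    - {"grip": 1, "linear": [0, 0, 0], "twist": 0}

```text
clock: 6.4
eef_pos: [0.4875, -0.1315, 0.1262]
tool_rot: [-0.702, 0.05, -0.072, 0.706]
ft_force: [-0.1, 0.6, 0.2]
grip_width: 0.0003
```

```bash
python3 -c "
from h import *
where();wpin()"
```

```text
t 6.4 tcp jig mm [-101.2  -49.6] z 126.2 yaw err deg 0.64 tilt [ 0.031  0.003 -1.   ] F [-0.1  0.6  0.2] w 0.0003
```

Emit:
move_arm:
  increments:
    - {"grip": 1, "linear": [0.02, 0.15, 0], "twist": 0}
    - {"grip": 1, "linear": [0, 0.13, 0], "twist": 0}
    - {"grip": 1, "linear": [0, 0.07, 0], "twist": 0}
    - {"grip": 1, "linear": [0, 0.02, 0], "twist": 0}
    - {"grip": 1, "linear": [0, 0, 0], "twist": 0}

```text
clock: 6.95
eef_pos: [0.4985, -0.1287, 0.0516]
tool_rot: [-0.703, 0.047, -0.071, 0.706]
ft_force: [0.5, -0.2, -0.3]
grip_width: -0.0003
```

```bash
python3 -c "
from h import *
where();wpin('t3.png','top');wpin('s3.png','scene')
a=cv2.imread('pics/s3.png')[150:300,170:320];cv2.imwrite('pics/s3c.png',cv2.resize(a,None,fx=4,fy=4))"
```

```text
t 6.95 tcp jig mm [-91.  -44.8] z 51.6 yaw err deg 0.99 tilt [ 0.035  0.001 -0.999] F [ 0.5 -0.2 -0.3] w -0.0003
top plane 0.084 px 287 239 r 9.5 jig mm [-30.4 -51.4]
scene plane 0.084 px 252 234 r 10.0 jig mm [-32.9 -55.4]
```

View pics/s3c.png

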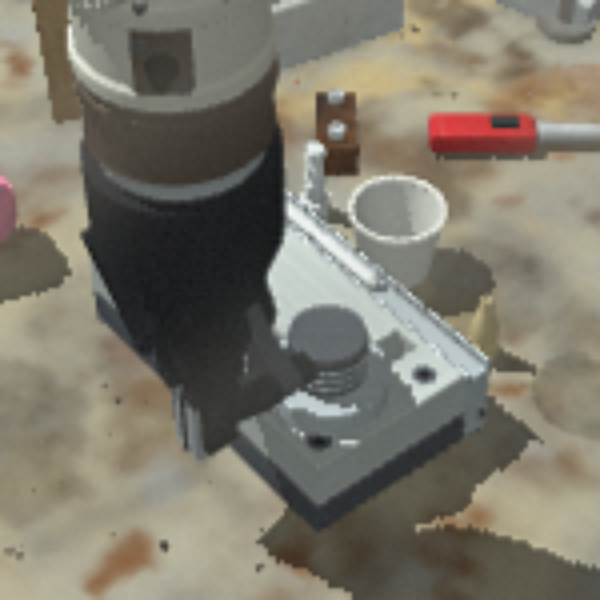

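The scene crop shows the pin flat in the corner near (330,380), with the fingers beside the jig on the robot's side. The top camera puts the pin at (-30.4,-51.4). Now I'll push in +x.

Emit:
move_arm:
  increments:
    - {"grip": 1, "linear": [0.05, 0, -0.03], "twist": 0}
    - {"grip": 1, "linear": [0.05, 0, 0], "twist": 0}
    - {"grip": 1, "linear": [0.05, 0, 0], "twist": 0}
    - {"grip": 1, "linear": [0.05, 0, 0], "twist": 0}
    - {"grip": 1, "linear": [0, 0, 0], "twist": 0}

```text
clock: 7.55
eef_pos: [0.5425, -0.1436, 0.0574]
tool_rot: [-0.703, 0.045, -0.073, 0.706]
ft_force: [-0.4, 0.3, 0.2]
grip_width: -0.0003
```

```bash
python3 -c "
from h import *
where();wpin(None,'top')"
```

```text
t 7.55 tcp jig mm [-45.  -51.4] z 57.4 yaw err deg 0.93 tilt [ 0.041 -0.    -0.999] F [-0.4  0.3  0.2] w -0.0003
```

```bash
python3 -c "
from h import *
wpin('s4.png','scene');where()
a=cv2.imread('pics/s4.png')[150:300,170:320];cv2.imwrite('pics/s4c.png',cv2.resize(a,None,fx=4,fy=4))"
```

```text
t 7.65 tcp jig mm [-46.4 -51.4] z 57.2 yaw err deg 0.93 tilt [ 0.039 -0.    -0.999] F [ 0.1 -0.   1.1] w -0.0001
```

View pics/s4c.png

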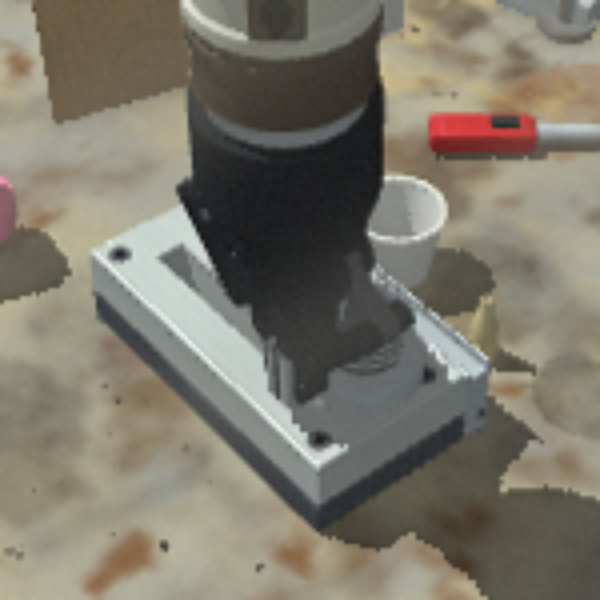

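The scene crop shows the pin moving up the short leg (knob near (375,345)) and still flat. I'll lower the fingertips a little and keep pushing.

Emit:
move_arm:
  increments:
    - {"grip": 1, "linear": [-0.02, 0.035, 0], "twist": 0}
    - {"grip": 1, "linear": [0.02, 0.005, 0], "twist": 0}
    - {"grip": 1, "linear": [0.03, 0.005, 0], "twist": 0}
    - {"grip": 1, "linear": [0.03, 0.005, 0], "twist": 0}
    - {"grip": 1, "linear": [0, 0, 0], "twist": 0}

```text
clock: 8.15
eef_pos: [0.5518, -0.1451, 0.0466]
tool_rot: [-0.703, 0.047, -0.072, 0.706]
ft_force: [-0.4, -1.2, -0.6]
grip_width: -0.0002
```

```bash
python3 -c "
from h import *
where()"
```

```text
t 8.15 tcp jig mm [-35.6 -51.2] z 46.6 yaw err deg 0.9 tilt [ 0.036  0.    -0.999] F [-0.4 -1.2 -0.6] w -0.0002
```

Emit:
move_arm:
  increments:
    - {"grip": 1, "linear": [0, -0.02, 0], "twist": 0}
    - {"grip": 1, "linear": [0.02, 0, 0], "twist": 0}
    - {"grip": 1, "linear": [0.02, 0, 0], "twist": 0}
    - {"grip": 1, "linear": [0.01, 0, 0], "twist": 0}
    - {"grip": 1, "linear": [0, 0, 0], "twist": 0}

```text
clock: 8.65
eef_pos: [0.5617, -0.1468, 0.0509]
tool_rot: [-0.703, 0.047, -0.071, 0.706]
ft_force: [-1.1, -0.6, 0.5]
grip_width: -0.0001
```

```bash
python3 -c "
from h import *
where()"
```

```text
t 8.65 tcp jig mm [-25.5 -51. ] z 50.9 yaw err deg 0.91 tilt [ 0.034  0.001 -0.999] F [-1.1 -0.6  0.5] w -0.0001
```

Continue in small steps until the wall force appears.

Emit:
move_arm:
  increments:
    - {"grip": 1, "linear": [0.015, 0, 0], "twist": 0}
    - {"grip": 1, "linear": [0.01, 0, 0], "twist": 0}
    - {"grip": 1, "linear": [0.01, 0, 0], "twist": 0}
    - {"grip": 1, "linear": [0, 0, 0], "twist": 0}
    - {"grip": 1, "linear": [0, 0, 0], "twist": 0}

```text
clock: 9.15
eef_pos: [0.564, -0.1471, 0.0501]
tool_rot: [-0.703, 0.051, -0.068, 0.706]
ft_force: [-2.1, 0.2, 0.6]
grip_width: 0.0001
```

```bash
python3 -c "
from h import *
where()"
```

```text
t 9.15 tcp jig mm [-23.3 -51. ] z 50.1 yaw err deg 0.88 tilt [ 0.024  0.003 -1.   ] F [-2.1  0.2  0.6] w 0.0001
```

Emit:
move_arm:
  increments:
    - {"grip": 1, "linear": [0.01, 0, 0], "twist": 0}
    - {"grip": 1, "linear": [0.015, 0, 0], "twist": 0}
    - {"grip": 1, "linear": [0.02, 0, 0], "twist": 0}
    - {"grip": 1, "linear": [0.02, 0, 0], "twist": 0}
    - {"grip": 1, "linear": [0.02, 0, 0], "twist": 0}

```text
clock: 9.65
eef_pos: [0.5639, -0.1472, 0.047]
tool_rot: [-0.702, 0.064, -0.056, 0.707]
ft_force: [-11.1, 2.1, 4.7]
grip_width: -0.0004
```

```bash
python3 -c "
from h import *
where()"
```

```text
t 9.65 tcp jig mm [-23.3 -51.1] z 47.0 yaw err deg 0.81 tilt [-0.011  0.008 -1.   ] F [-11.1   2.1   4.7] w -0.0004
```

The TCP hasn't moved under 11 N, so the pin is against the end wall. I'll back straight off, rise and withdraw.

Emit:
move_arm:
  increments:
    - {"grip": 1, "linear": [-0.05, 0, 0], "twist": 0}
    - {"grip": 1, "linear": [-0.15, 0, 0], "twist": 0}
    - {"grip": 1, "linear": [-0.15, -0.05, 0], "twist": 0}
    - {"grip": 1, "linear": [0, -0.2, 0], "twist": 0}
    - {"grip": 1, "linear": [0, -0.2, 0], "twist": 0}

```text
clock: 10.15
eef_pos: [0.4901, -0.1344, 0.1323]
tool_rot: [-0.701, 0.067, -0.052, 0.708]
ft_force: [0.5, -0.5, 0.7]
grip_width: -0.0004
```

Emit:
move_arm:
  increments:
    - {"grip": 1, "linear": [-0.15, -0.15, 0], "twist": 0}
    - {"grip": 1, "linear": [-0.15, 0, 0], "twist": 0}
    - {"grip": 1, "linear": [-0.15, 0, 0], "twist": 0}
    - {"grip": 1, "linear": [0, 0, 0], "twist": 0}
    - {"grip": 1, "linear": [0, 0, 0], "twist": 0}

```text
clock: 10.65
eef_pos: [0.4106, -0.1219, 0.1743]
tool_rot: [-0.703, 0.056, -0.063, 0.706]
ft_force: [0.1, 0.6, -0.1]
grip_width: -0.0
```

```bash
python3 -c "
from h import *
where();wpin('t5.png','top');wpin('s5.png','scene')
a=cv2.imread('pics/t5.png')[175:270,195:325];cv2.imwrite('pics/t5c.png',cv2.resize(a,None,fx=6,fy=6,interpolation=cv2.INTER_CUBIC))"
```

```text
t 10.65 tcp jig mm [-178.7  -54.3] z 174.3 yaw err deg 0.86 tilt [ 0.01   0.004 -1.   ] F [ 0.1  0.6 -0.1] w -0.0
top plane 0.084 px 291 216 r 9.4 jig mm [ 13.1 -51.9]
scene plane 0.06 px 270 232 r 14.8 jig mm [ 10.5 -55.2]
```

View pics/t5c.png

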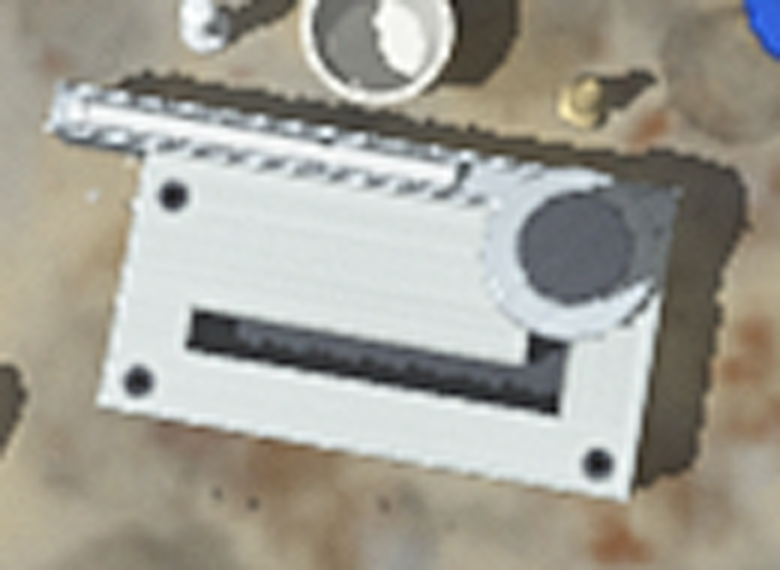

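The crop shows the pin at (575,245), over the end of the short leg. The long leg is empty. The tube end (465,175), crucible, nozzle and bolt are at the same pixels as before. One quick check for tilt, then I'll hand in.

```bash
python3 -c "
from h import *
im,d,K,C=cam('top');P=cloud(d,K,C);k=np.zeros(d.shape,np.uint8);cv2.circle(k,(291,216),8,1,-1)
Q=P[k>0];Q=Q[abs(Q[:,2]-.084)<.01];A=np.c_[Q[:,:2]-Q[:,:2].mean(0),np.ones(len(Q))];print('knob slope',np.linalg.lstsq(A,Q[:,2],rcond=None)[0].round(3))
f=np.load('top0.npz')['im'];D=cv2.absdiff(f,im)[170:215,195:275];print('diff tube/crucible/bolt area px>40:',int((D.max(2)>40).sum()))
where();bot.job_done()"
```

```text
knob slope [-0.004  0.027  0.083]
diff tube/crucible/bolt area px>40: 0
t 10.8 tcp jig mm [-178.9  -54.2] z 173.5 yaw err deg 0.87 tilt [ 0.007  0.004 -1.   ] F [-0.2  0.2 -0.5] w -0.0001
the job is handed in; nothing more can be done
```

I pushed the stop pin with closed fingers along the long leg to the corner, then along the short leg to the end wall. I then withdrew the hand and handed the job in at about 10.8 s; no verdict was reported.

**End position:** At the end the TCP stayed put under an 11 N push, so I took the pin to be home. The top camera then read the pin at jig (13.1, -51.9) mm against a nominal (15, -50). That is about 2.7 mm off, inside the 3.5 mm limit but not by much. My jig fit has residuals of 1–3.5 mm, so the firm stop is the better evidence. The scene camera read (10.5, -55.2), about 7 mm from nominal and outside the limit. I discounted it because it also read several mm off in the corner, with the same sign in y.

**Tilt:** The knob's top is at 83 mm, as expected for a flat pin. Its measured slope was about 0.03 rad, under the 0.05 limit and probably mostly depth noise.

**Other things:** The before and after pictures are identical over the tube, crucible and bolt. The nozzle I checked only by eye in the final crop, where it looked unmoved. The force on the hand at the end was about zero.

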